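# Index the specimen turntable to the next hole

## Robot

A 7-joint arm with a two-finger parallel gripper is mounted at the origin on the work surface. World frame = base frame: x ahead of the robot, y to its left, z up, the work surface at z = 0. Lengths are in m, angles in rad, forces in N, time in s.
With the tool pointing down it reaches from about 0.4 to 0.85 m from the base axis. Payload 4.5 kg.
Tool frame: the origin (TCP) lies at the very end of the fingers, on their centre line; the grasp point (between the pads) lies 19 mm behind it; z points along the fingers, y is the direction in which the jaws open and shut (so a half turn about z gives the same grasp; the last joint's range is limited). The gripper opens to 85 mm and grips with 20 to 120 N. Pads are 22 mm wide; open, the fingers measure 114 mm over their backs; the gripper's body (76 mm by 85 mm) begins 54 mm behind the grasp point. The pads swing forward as they close: fully open they stand 13 mm farther back than shut.
Start: joints at [-1.221, 0.689, -0.195, 1.565, 0.157, 0.902, -0.215], TCP at [0.194, 0.594, 0.231] pointing down, gripper open.
Joint ranges: [-3.01, 3.01], [-0.46, 2.08], [-1.47, 1.51], [0.13, 2.56], [-1, 4.14], [0.04, 2.09], [-2.66, 2.66]. Speed limits (rad/s): [2.57, 2.57, 3.14, 3.14, 3.14, 3.14, 3.14].

## Interface

Orientations are given as a rotation vector (axis times angle).
In Python, from cell import * gives the robot as it stands. Calls block until the motion is done:
- movep(position, orientation): joint-space move of the TCP to a pose.
- move_l(position, rotation=None, velocity=0.15): straight line of the TCP; rotation=None keeps the orientation; velocity is the mean speed in m/s.
- move_j(angles): joint-space move.
- release() and gripper_close(newtons=None): open the fingers fully, or close them until they stop; newtons is the grip in N (None keeps the last).
- dwell(seconds).
- inverse_kinematics(position, orientation): joint angles nearest the present ones, or None.
- snapshot(name): name is "scene" or "top"; returns a dict with "frame" (400x640x3 uint8, red, green, blue), "z_map" (400x640 float32, m along the optical axis (not along the pixel's ray), 0 where there is no reading), "vertical_fov" (degrees; the focal length in pixels is half the picture's height over the tangent of half this angle, whatever the lens; pixels are square), "cx", "cy" (the principal point, pixels), "dist_coeffs" ([k1, k2, p1, p2, k3] as OpenCV has them; the pictures are not rectified), "cam_to_world" (4x4, takes a point from camera to world coordinates). Camera axes: x right, y up, looking along -z (the intrinsics and any distortion apply to the point x, -y, -z); pixel columns grow to the right and rows downward; lengths in m; the calibration is good to about 2 mm. A picture is of the moment at which its call begins.
A pose or a line that the arm cannot do raises MotionError and nothing moves.
- finish_job(): hands the job in, once; it reports no verdict.
Trained networks look in the newest picture that a camera, given by its name, has taken for a name from the list of things; names that differ only in an ending like _2 or _b are one class to them, and where a whole thing is asked for, a point or a joint stands for the part that bears it (a point fixed in the world has none). Each returns a list of dicts, best first, with "score" (0 to 1); they miss things now and then, are a little off and sometimes report something else, mostly with a low value. They report only what shows in the picture. A call takes as long as a camera call. They do not tell look-alikes from the thing itself.
- masks_of(camera, label): "pixels" (400x640 bool, what is visible of it) and "position" ([column, row] in pixels, amid what is visible of it).
Readings, each from a call of its own:
- current_time_s(): time.
- current_joint_positions(): joint angles.
- current_dq(): joint speeds.
- current_tau(): joint torques, N m.
- current_position(): TCP position.
- current_orientation(): TCP orientation.
- current_force(): force on the tool from outside, world axes, zero at the start.
- current_moment(): the same for the moment, N m.
- current_opening(): finger opening in m.
Only numpy, scipy, OpenCV 4.12 (cv2) and the standard library are available. Lean on these libraries where they do the work, as an engineer would, in place of code of your own. Each camera call takes 0.05 s, during which the arm holds its last target. There are 200 camera calls.

## Task

Bring the next flower dish under the lens: with a fingertip press the round indexing plunger at the turntable's rim right down, turn the table clockwise (seen from above) by exactly one hole, and let the plunger spring fully up into that hole. Only press and push: do not grip or lift anything, keep the dishes standing in their places on the table, leave the other things on the bench where they are, and finish with the hand clear.

Things in the scene. Friction and masses are not known exactly. Their poses are not given: they have to be found in the camera images.
- plunger_top (a point): Centre of the top of the indexing plunger: a round steel push-cap 44 mm across, 9 mm thick, on an upright stem in a lug at the turntable's rim, 145 mm from the turntable's axis, between two upright ears. Top 83 mm above the bench at rest, 71 mm when pressed right down (moves straight down). The point's own x axis points from the cap to the turntable's axis.
- ear_top (a point): Middle of the top of the ear on the clockwise side of the cap. Two alike upright aluminium ears on the lug flank the cap: 34 mm long (radially), 9 mm thick, tops 105 mm above the bench, 22 mm above the resting cap; clear gap between them 56 mm, open towards the axis and outwards. Fingertips fit down between them onto the cap; pushing an ear turns the table.
- turntable_axis (a point): Point on the vertical axis of the round aluminium specimen turntable (208 mm across), at its upper face, 60 mm above the bench. Its orientation turns with the table: its own -x axis points to the plunger.
- turntable (a joint): Turn of the turntable in rad, 0 at the hole where the plunger sits at the start, positive clockwise seen from above. The fixed ring under it has 6 holes, one every 60 deg, so the next hole clockwise is at 1.047. In a hole it has 0.02 rad of play either way. When free it turns with 1 to 2 N at the plunger and stops where it is left.
- plunger (a joint): How far the plunger is pressed in, m: 0 up in a hole (table locked), 0.012 right down. Sprung: 3 N starts it, 8 N holds it right down. Pressed over 0.008 it frees the table. Let go between holes it rides about 0.008 down under the ring, and springs up by itself when it comes to the next hole, stopping the table there.
- lens (a point): Lower end of the lens: a black tube 42 mm across, its end 124 mm above the bench, held by an arm and post (up to 187 mm high) on the indexer's fixed base, over the far side of the turntable from the plunger.
- dish0: Clear round specimen dish with lid, 46 mm across, 16 mm high, a flower head inside; loose, standing between three short pins (9 mm high) on the turntable, 68 mm from its axis. Origin at the centre of its underside, 60 mm above the bench. It is the next one to come under the lens.
- dish1: Clear round specimen dish with lid, 46 mm across, 16 mm high, a flower head inside; loose, standing between three short pins (9 mm high) on the turntable, 68 mm from its axis. Origin at the centre of its underside, 60 mm above the bench.
- dish2: Clear round specimen dish with lid, 46 mm across, 16 mm high, a flower head inside; loose, standing between three short pins (9 mm high) on the turntable, 68 mm from its axis. Origin at the centre of its underside, 60 mm above the bench.
- dish3: Clear round specimen dish with lid, 46 mm across, 16 mm high, a flower head inside; loose, standing between three short pins (9 mm high) on the turntable, 68 mm from its axis. Origin at the centre of its underside, 60 mm above the bench.
- dish4: Clear round specimen dish with lid, 46 mm across, 16 mm high, a flower head inside; loose, standing between three short pins (9 mm high) on the turntable, 68 mm from its axis. Origin at the centre of its underside, 60 mm above the bench. At the start it is under the lens.
- jar: Glass jar with white lid, 62 mm across, 75 mm high, loose on the bench by the turntable; origin at its underside. Leave alone.
- beaker: Glass beaker, 64 mm across, 85 mm high, loose on the bench by the turntable; origin at its underside. Leave alone.
- dropper: Amber bottle, 44 mm across, 105 mm high, loose on the bench to the right; origin at its underside. Leave alone.
- tweezers: Steel tweezers lying on the bench to the left, about 125 mm long, 8 mm high, along their own x axis; origin near mid-length at the underside. Leave alone.
- wash_bottle: White wash bottle, 68 mm across, 170 mm high, loose on the bench to the left; origin at its underside. Leave alone.
- jar_lid: White jar lid, 60 mm across, 12 mm high, lying on the bench to the right; origin at its underside. Leave alone.
Mind the look-alikes: they are no part of the job. What is shaped like the dish0 but green is not meant.

How it is judged:
On the way, in this order (a step that is already met when the one before it is completed fails the run):
1. the plunger is pressed in, clear of its hole (value of joint plunger above 0.008 m and value of joint turntable between -0.1 and 0.1 rad), for 0.05 s.
2. the table has been turned and the plunger is up in the next hole clockwise (value of joint turntable between 0.997198 and 1.0972 rad and value of joint plunger below 0.003 m), for 0.2 s.
At the end, for the whole second after the job is handed in: The turntable stands at rest within 0.05 rad of the next hole (1.047 rad clockwise), the plunger is up to within 3 mm, and every dish stands level between its pins on the table (all of step 2 and velocity of joint turntable between -0.05 and 0.05 rad/s and horizontal distance between dish0 and turntable_axis between 0.06 and 0.076 m and angle between each of dish0, dish1, dish2, dish3, dish4's own z axis and vertical below 0.15 rad and height (world z) of each of dish0, dish1, dish2, dish3, dish4 below 0.066 m and horizontal distance between dish1 and turntable_axis between 0.06 and 0.076 m and horizontal distance between dish2 and turntable_axis between 0.06 and 0.076 m and horizontal distance between dish3 and turntable_axis between 0.06 and 0.076 m and horizontal distance between dish4 and turntable_axis between 0.06 and 0.076 m); the robot touches nothing.
It fails at once if the table was turned well past the next hole (more than 0.35 rad) or backwards (more than 0.3 rad) (value of joint turntable above 1.3972 rad or value of joint turntable below -0.3 rad).
It fails at once if a dish was lifted, tipped or knocked out of its place (height (world z) of any of dish0, dish1, dish2, dish3, dish4 above 0.072 m or height (world z) of any of dish0, dish1, dish2, dish3, dish4 below 0.05 m or angle between any of dish0, dish1, dish2, dish3, dish4's own z axis and vertical above 0.3 rad).
It fails at once if a thing on the bench was moved more than 30 mm, lifted or tipped over (distance of any of jar, beaker, dropper, tweezers, wash_bottle, jar_lid from where it was at the start of the episode above 0.03 m or height (world z) of any of jar, beaker, dropper, tweezers, wash_bottle, jar_lid above 0.012 m or angle between any of jar, beaker, dropper, tweezers, wash_bottle, jar_lid's own z axis and vertical above 0.5 rad).
It also fails if it takes over 35 s, if anything falls off the work surface, if the arm or the gripper's body presses on something with over 40 N, if the wrist force passes 120 N, or if a joint passes its speed limit or range.

## Working session

There is one attempt and no reset: what is moved stays moved. The work goes in short steps, each a Python script; the robot and the scene stay as the last script left them, time stands still between calls to the robot, and variables do not carry over. Pictures are saved under pics/ and viewed, about 8 in all and at most 12, crops included, and the job is handed in when it is done.

```bash
mkdir -p pics; ls
cat > h.py <<'E'
from cell import *
import numpy as np, cv2
def pts(s, px):
    """world points of pixels [(col,row)..] using depth"""
    f=200/np.tan(np.radians(s["vertical_fov"])/2)
    K=np.array([[f,0,s["cx"]],[0,f,s["cy"]],[0,0,1]])
    px=np.asarray(px,float).reshape(-1,2)
    u=cv2.undistortPoints(px[:,None],K,np.array(s["dist_coeffs"],float))[:,0]
    z=s["z_map"][px[:,1].round().astype(int),px[:,0].round().astype(int)]
    P=np.c_[u[:,0]*z,-u[:,1]*z,-z,np.ones(len(z))]
    return (P@np.array(s["cam_to_world"]).T)[:,:3], z
def mp(s,m):
    r,c=np.nonzero(m); P,z=pts(s,np.c_[c,r]); return P[z>0]
def save(n,im,k=1):
    cv2.imwrite("pics/"+n,cv2.resize(im[:,:,::-1],None,fx=k,fy=k,interpolation=cv2.INTER_CUBIC))
E
python3 - <<'E'
from h import *
for n in("scene","top"):
    s=snapshot(n); save(n+"1.png",s["frame"]); print(n,np.array(s["cam_to_world"]).round(3).tolist())
    for l in("plunger_top","ear_top","turntable_axis","lens","dish0","jar","beaker","dropper","wash_bottle"):
        for d in masks_of(n,l)[:6]:
            P=mp(s,d["pixels"])
            print(l,round(d["score"],2),np.round(d["position"]),len(P),np.median(P,0).round(3) if len(P) else "",P[:,2].max().round(3) if len(P) else "")
print(current_time_s(),current_orientation(),current_opening())
E
```

```text
pics
scene [[-0.797, -0.421, 0.433, 1.083], [0.604, -0.54, 0.586, 0.675], [-0.013, 0.729, 0.684, 0.871], [0.0, 0.0, 0.0, 1.0]]
plunger_top 0.54 [334. 169.] 67 [ 0.44  -0.102  0.085] 0.09
ear_top 0.74 [321. 197.] 1896 [ 0.548 -0.066  0.063] 0.111
turntable_axis 0.57 [320. 194.] 1754 [ 0.548 -0.067  0.063] 0.111
lens 0.66 [307. 208.] 150 [ 0.621 -0.012  0.078] 0.083
lens 0.63 [301. 194.] 3987 [ 0.626 -0.072  0.061] 0.197
dish0 0.74 [284. 254.] 191 [0.765 0.059 0.018] 0.022
dish0 0.72 [314. 179.] 143 [ 0.531 -0.11   0.077] 0.083
dish0 0.67 [328. 199.] 143 [0.557 0.005 0.078] 0.083
dish0 0.66 [308. 206.] 156 [ 0.623 -0.012  0.078] 0.083
dish0 0.54 [347. 238.] 181 [0.576 0.133 0.018] 0.022
dish0 0.44 [289. 193.] 141 [ 0.644 -0.076  0.078] 0.081
jar 0.54 [268. 165.] 298 [ 0.596 -0.301  0.06 ] 0.082
jar 0.44 [422. 301.] 92 [0.546 0.42  0.007] 0.012
beaker 0.89 [382. 216.] 535 [0.46  0.152 0.06 ] 0.09
beaker 0.49 [318. 193.] 1778 [ 0.551 -0.068  0.063] 0.111
beaker 0.45 [332. 170.] 74 [ 0.438 -0.104  0.085] 0.09
dropper 0.49 [250. 144.] 219 [ 0.595 -0.447  0.058] 0.111
wash_bottle 0.58 [484.
[... 332 characters left out ...]
9] 0.114
turntable_axis 0.81 [348. 206.] 2012 [ 0.544 -0.073  0.059] 0.114
lens 0.56 [348. 199.] 3780 [ 0.573 -0.078  0.056] 0.201
dish0 0.71 [366. 196.] 106 [ 0.594 -0.131  0.073] 0.085
dish0 0.7 [313. 151.] 113 [0.764 0.055 0.013] 0.022
dish0 0.54 [331. 203.] 107 [0.555 0.    0.074] 0.083
dish0 0.43 [361. 214.] 137 [ 0.528 -0.115  0.073] 0.086
dish0 0.41 [352. 186.] 34 [ 0.625 -0.081  0.074] 0.084
jar 0.66 [414. 196.] 270 [ 0.586 -0.311  0.07 ] 0.087
beaker 0.77 [286. 235.] 246 [0.458 0.15  0.012] 0.096
dropper 0.7 [451. 192.] 152 [ 0.587 -0.453  0.069] 0.108
wash_bottle 0.57 [187. 233.] 401 [0.458 0.505 0.112] 0.177
1.0 [-4.93852651e-01 -3.10252897e+00 -1.82681943e-04] 0.08548788159996229
```

Run:
```python
from h import *
s=snapshot("scene"); a=s["frame"][120:280,220:420]
t=snapshot("top"); b=t["frame"][140:290,270:440]
A=cv2.resize(a,(800,640),interpolation=cv2.INTER_CUBIC)[:, :]
cv2.imwrite("pics/c1.png",cv2.resize(A,(750,600))[:,:,::-1]); save("c2.png",b,4)
# caps/ears: points by height
for s,nm in((s,"scene"),(t,"top")):
    P=mp(s,np.ones((400,640),bool))
    near=np.hypot(P[:,0]-.57,P[:,1]+.065)<.19
    # table rim fit
    T=P[near&(abs(P[:,2]-.06)<.008)]
    (c,r)=cv2.minEnclosingCircle(T[:,:2].astype(np.float32)); print(nm,"rim",np.round(c,3),round(r,3),len(T))
    for lo,hi in((.078,.096),(.098,.116)):
        Q=P[near&(P[:,2]>lo)&(P[:,2]<hi)&(P[:,0]<.5)]
        print(lo,len(Q)); print(Q.round(3).tolist()[:70])
```

```text
scene rim [ 0.579 -0.09 ] 0.177 1691
0.078 147
[[0.425, -0.142, 0.096], [0.427, -0.139, 0.094], [0.432, -0.138, 0.092], [0.426, -0.139, 0.089], [0.44, -0.134, 0.094], [0.432, -0.138, 0.088], [0.428, -0.137, 0.087], [0.459, -0.138, 0.096], [0.45, -0.132, 0.096], [0.444, -0.135, 0.091], [0.438, -0.136, 0.087], [0.432, -0.138, 0.084], [0.425, -0.141, 0.079], [0.46, -0.137, 0.093], [0.46, -0.132, 0.096], [0.456, -0.13, 0.095], [0.451, -0.131, 0.092], [0.445, -0.134, 0.088], [0.439, -0.135, 0.084], [0.433, -0.137, 0.08], [0.432, -0.127, 0.086], [0.428, -0.126, 0.085], [0.425, -0.124, 0.084], [0.424, -0.12, 0.086], [0.422, -0.117, 0.087], [0.419, -0.115, 0.086], [0.416, -0.113, 0.087], [0.461, -0.136, 0.09], [0.46, -0.131, 0.092], [0.458, -0.128, 0.093], [0.451, -0.131, 0.087], [0.444, -0.134, 0.082], [0.439, -0.135, 0.08], [0.441, -0.127, 0.085], [0.436, -0.128, 0.082], [0.437, -0.12, 0.088], [0.431, -0.122, 0.084], [0.429, -0.12, 0.084], [0.428, -0.115, 0.087], [0.426, -0.111, 0.088], [0.42, -0.113, 0.084], [0.418, -0.111, 0.084], [0.415, -0.108, 0.084], [0.412, -0.106, 0.084], [0.46, -0
[... 4020 characters left out ...]
44, -0.135, 0.105], [0.444, -0.138, 0.101], [0.443, -0.141, 0.112], [0.442, -0.071, 0.1], [0.442, -0.075, 0.104], [0.44, -0.138, 0.103], [0.44, -0.142, 0.1], [0.438, -0.068, 0.102], [0.438, -0.071, 0.105], [0.438, -0.075, 0.102], [0.437, -0.138, 0.104], [0.436, -0.141, 0.107], [0.434, -0.07, 0.114], [0.435, -0.075, 0.099], [0.434, -0.078, 0.108], [0.433, -0.138, 0.1], [0.433, -0.145, 0.107], [0.431, -0.071, 0.1], [0.431, -0.078, 0.101], [0.429, -0.141, 0.103], [0.429, -0.144, 0.11], [0.427, -0.074, 0.102], [0.424, -0.074, 0.107], [0.424, -0.078, 0.101], [0.42, -0.078, 0.104], [0.42, -0.081, 0.105], [0.417, -0.077, 0.106], [0.413, -0.077, 0.103], [0.413, -0.081, 0.106], [0.41, -0.077, 0.107]]
```

View pics/scene1.png

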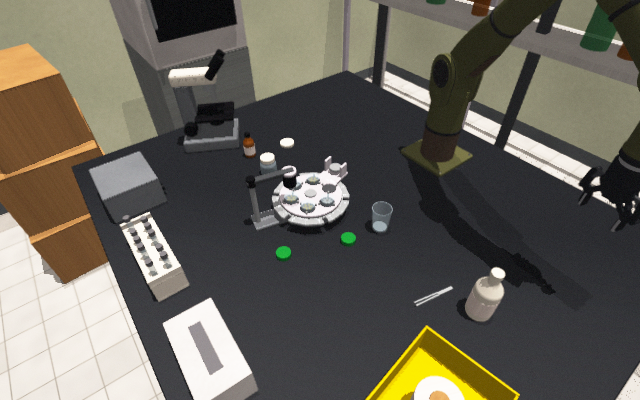

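View pics/c1.png

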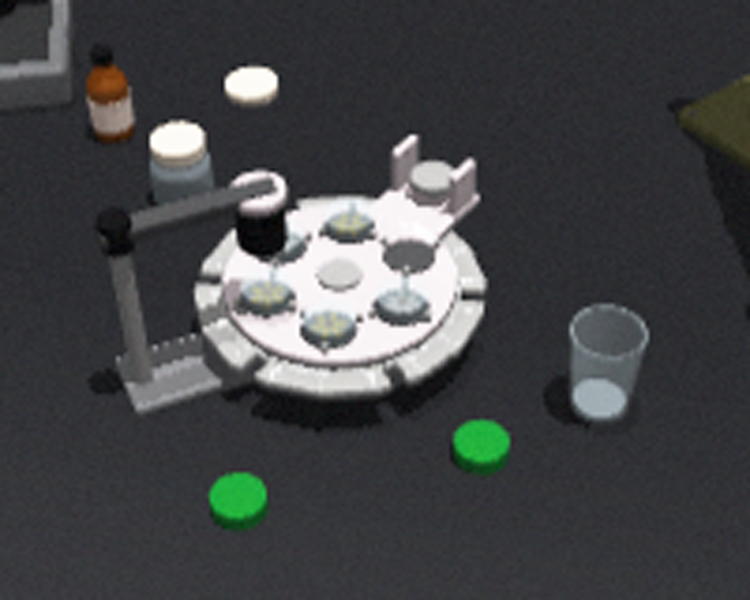

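View pics/c2.png

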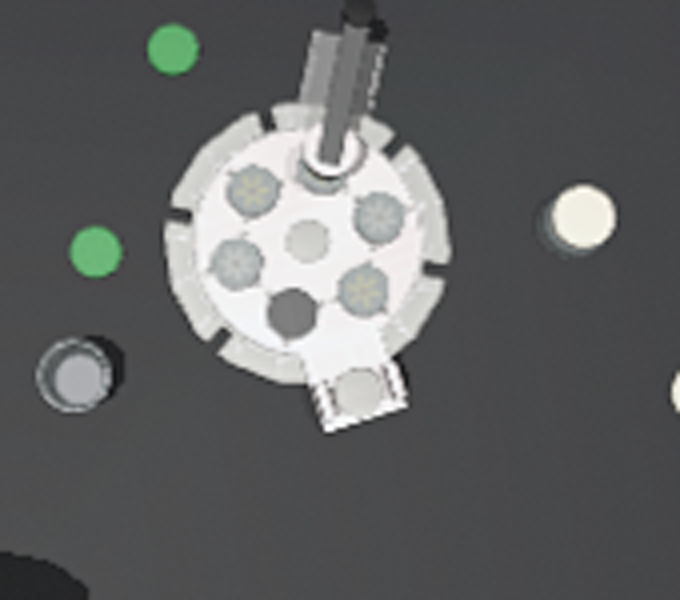

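The pictures show the round cap between its two ears at scene pixel (334,169), crop c2 (358,392). It is the only thing on the lug that could be meant. The other round things are the hub disc at c2 (307,240), the dark empty seat at (292,313), the dishes, and the green discs at (173,48) and (95,250), which aren't part of the job. Clockwise moves the lug towards +y, which is the beaker's side.

The ears' midpoint, 65 mm spacing and 145 mm radius all agree: cap near (0.436, -0.107), axis near (0.575, -0.065).

```bash
cat >> h.py <<'E'
from scipy.spatial.transform import Rotation as R
AX=np.array([.575,-.0645]); A0=np.arctan2(-.1065+.0645,.436-.575)
def pose(th,off,z,flip,rad=.145,tang=True):
    """tool pose at table turn th; off = tangential offset (clockwise +) from cap centre"""
    a=A0-th; r=np.array([np.cos(a),np.sin(a)]); t=np.array([np.sin(a),-np.cos(a)])
    y=np.r_[t if tang else r,0]*flip; zz=np.array([0,0,-1.]); x=np.cross(y,zz)
    return np.r_[AX+rad*r+off*t,z], R.from_matrix(np.c_[x,y,zz]).as_rotvec()
E
python3 - <<'E'
from h import *
s=snapshot("scene")
t=snapshot("top")
for s in(s,t):
    P=mp(s,np.ones((400,640),bool))
    c=np.array([.436,-.1065]); e=np.array([np.cos(A0),np.sin(A0)]); tt=np.array([e[1],-e[0]])
    D=np.c_[(P[:,:2]-c)@e,(P[:,:2]-c)@tt,P[:,2]]
    for nm,m in(("cap",(abs(D[:,0])<28)&(abs(D[:,1])<.024)&(np.hypot(D[:,0],D[:,1])<.03)&(abs(D[:,2]-.084)<.005)),
                ("earCW",(abs(D[:,0])<.03)&(abs(D[:,1]-.0325)<.015)&(D[:,2]>.102)),("earCCW",(abs(D[:,0])<.03)&(abs(D[:,1]+.0325)<.015)&(D[:,2]>.102))):
        Q=D[m]; print(nm,len(Q),"min",Q.min(0).round(4),"max",Q.max(0).round(4),"mean",Q.mean(0).round(4))
for tang in(1,0):
  for f in(1,-1):
    print(tang,f,[ (None if q is None else np.round(q,2).tolist()) for q in (inverse_kinematics(*pose(th,.012,z,f,tang=tang)) for th,z in((0,.2),(0,.07),(.5,.07),(1.07,.09),(1.07,.2)))])
print(current_force(),current_time_s())
E
```

```text
cap 79 min [-0.0216 -0.0223  0.079 ] max [0.0232 0.02   0.0882] mean [-0.0005  0.      0.0847]
earCW 22 min [-0.0164  0.0281  0.103 ] max [0.0183 0.038  0.109 ] mean [-0.0012  0.0332  0.1064]
earCCW 22 min [-0.0163 -0.0384  0.1021] max [ 0.0187 -0.0267  0.1095] mean [-0.0006 -0.0313  0.1063]
cap 66 min [-0.0197 -0.021   0.0791] max [0.0197 0.0184 0.0888] mean [-0.0011 -0.0002  0.083 ]
earCW 18 min [-0.0155  0.0279  0.1022] max [0.0166 0.0355 0.1198] mean [0.0018 0.0316 0.1062]
earCCW 15 min [-0.0136 -0.0369  0.1023] max [ 0.0174 -0.0283  0.1113] mean [ 0.0012 -0.0324  0.1061]
1 1 [[0.45, 0.55, -0.51, 2.12, 0.48, 0.59, 1.46], [0.49, 0.85, -0.62, 2.21, 1.21, 0.48, 0.75], [0.11, 0.79, -0.27, 2.24, 0.98, 0.23, 0.32], [-0.1, 0.76, -0.15, 2.11, 0.35, 0.3, 0.25], [-0.09, 0.56, -0.16, 2.02, 0.16, 0.57, 0.44]]
1 -1 [[-0.09, 0.54, 0.31, 2.14, -0.32, 0.5, -0.81], [0.08, 0.79, 0.05, 2.23, -0.3, 0.13, -0.86], [-0.12, 0.79, 0.12, 2.26, -0.7, 0.13, -1.12], [-0.45, 0.81, 0.43, 2.12, -0.91, 0.4, -1.62], [-0.77, 0.82, 1.09, 2.05, -0.97, 0.9, -1.47]]
0 1 [[-0.48, 0.78, 1.09, 2.16, -0.99, 0.84, -1.6], [0.41, 0.82, -0.48, 2.22, 1.13, 0.38, 2.4], [0.47, 0.93, -0.89, 2.23, 1.31, 0.7, 1.53], [0.13, 0.8, -0.52, 2.1, 0.89, 0.48, 1.28], [0.17, 0.6, -0.57, 2.01, 0.52, 0.68, 1.63]]
0 -1 [[0.19, 0.52, -0.12, 2.13, 0.12, 0.5, 0.27], [0.16, 0.78, -0.08, 2.23, 0.42, 0.14, -0.02], [-0.04, 0.78, -0.01, 2.25, 0.09, 0.11, -0.35], [-0.25, 0.76, 0.1, 2.11, -0.27, 0.27, -0.7], [-0.35, 0.57, 0.25, 2.03, -0.25, 0.56, -0.7]]
[-0.45219792 -0.078922   -0.23368262] 1.2
```

Run:
```python
from h import *
gripper_close(20); print("open",current_opening())
movep(*pose(0,.009,.2,1)); print(current_time_s(),current_joint_positions())
s=snapshot("scene"); save("c3.png",s["frame"][100:260,220:420],4)
move_l(pose(0,.009,.092,1)[0],velocity=.1)
f0=np.array(current_force()); print("f0",f0,current_time_s())
for z in np.arange(.086,.0635,-.002):
    move_l([*pose(0,.009,z,1)[0]],velocity=.05); f=np.array(current_force())-f0
    print(round(z,4),np.round(current_position(),4),f.round(1))
    if f[2]>11: break
print(current_time_s())
```

```text
open 0.00016125473411568548
4.5583 [ 0.45086812  0.5507961  -0.50986986  2.11298743  0.47684168  0.58909993
  1.46630395]
f0 [-0.01033842  0.97242524  0.15025459] 5.8417
0.086 [ 0.4335 -0.0979  0.086 ] [-0.2 -1.5  0.4]
0.084 [ 0.4336 -0.0978  0.084 ] [ 0.7 -0.9 -0.4]
0.082 [ 0.4337 -0.0979  0.0821] [ 0.2 -1.7  3.4]
0.08 [ 0.4338 -0.0979  0.0801] [ 0.3 -1.   4.1]
0.078 [ 0.4337 -0.0978  0.0781] [ 0.8 -0.7  4.3]
0.076 [ 0.4338 -0.0978  0.0761] [-0.2 -1.7  5.9]
0.074 [ 0.4337 -0.0978  0.0742] [ 0.4 -0.5  7.4]
0.072 [ 0.4338 -0.0978  0.0722] [-0.3 -0.9  7.3]
0.07 [ 0.4338 -0.0979  0.0709] [-2.1 -0.9 16. ]
8.1083
```

View pics/c3.png

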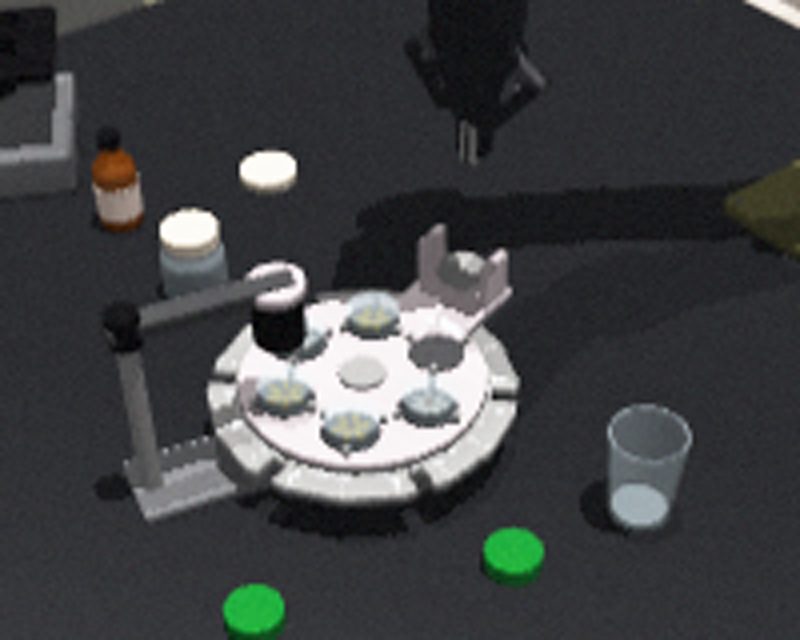

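Run:
```python
from h import *
for th in np.arange(.06,.43,.06):
    p,o=pose(th,.009,.0705,1); move_l(p,o,velocity=.06); f=np.array(current_force())
    a=A0-th; print(round(th,2),np.round(current_position(),4),f.round(1),"tang",round(f[:2]@[np.sin(a),-np.cos(a)],1))
    if np.hypot(*f[:2])>15: break
s=snapshot("scene"); save("c4.png",s["frame"][100:260,220:420],4); print(current_time_s())
```

```text
0.06 [ 0.4321 -0.0887  0.071 ] [-1.   0.5  9.5] tang 0.7
0.12 [ 0.431 -0.08   0.071] [-0.3 -0.  10.2] tang 0.0
0.18 [ 0.4304 -0.0713  0.071 ] [-0.6  0.8  9.5] tang 0.8
0.24 [ 0.4304 -0.0626  0.071 ] [-0.2  0.2  9.7] tang 0.2
0.3 [ 0.4308 -0.0539  0.071 ] [0.7 0.7 9.5] tang 0.8
0.36 [ 0.4318 -0.0452  0.071 ] [ 0.1 -0.9  9.9] tang -0.9
0.42 [ 0.4333 -0.0366  0.071 ] [1.2 0.5 9.3] tang 0.7
10.2
```

View pics/c4.png

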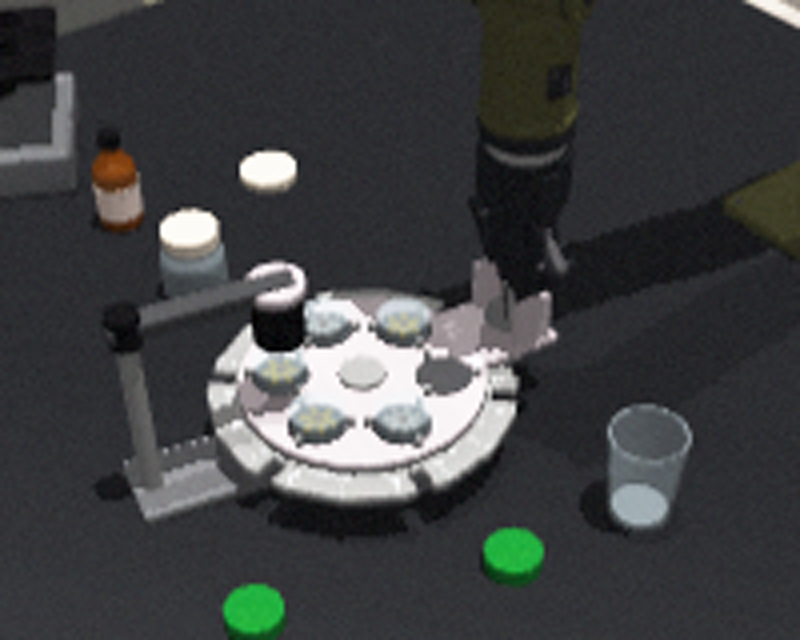

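Run:
```python
from h import *
for th in np.arange(.48,.73,.06):
    p,o=pose(th,.009,.0705,1); move_l(p,o,velocity=.06)
print(np.round(current_force(),1))
p,o=pose(th,.009,.092,1); move_l(p,velocity=.08); print("up",np.round(current_force(),1))
th+=.04
while th<1.2:
    p,o=pose(th,.009,.092,1); move_l(p,o,velocity=.05); f=np.array(current_force())
    a=A0-th; ft=f[:2]@[np.sin(a),-np.cos(a)]; print(round(th,3),np.round(current_position(),4),f.round(1),"tang",round(ft,1))
    if ft<-6: break
    th+=.04 if th<.98 else .012
s=snapshot("scene"); save("c5.png",s["frame"][100:260,220:420],4); print(current_time_s())
```

```text
[0.8 0.3 8.5]
up [ 0.6  0.2 -0.6]
0.76 [0.4493 0.0089 0.0915] [-0.1  0.1  0.9] tang 0.0
0.8 [0.4522 0.0136 0.0917] [-1.7 -1.5 -1. ] tang -2.2
0.84 [0.4557 0.0186 0.0919] [-1.2 -2.  -1. ] tang -2.3
0.88 [0.4593 0.0235 0.092 ] [-0.8 -2.1 -0.4] tang -2.2
0.92 [0.4631 0.0281 0.092 ] [-0.8 -1.5 -0.8] tang -1.7
0.96 [0.467  0.0325 0.092 ] [-0.5 -1.1 -1.2] tang -1.2
1.0 [0.4709 0.0367 0.092 ] [ 0.  -1.2  0.1] tang -0.9
1.012 [0.4716 0.0375 0.092 ] [-1.9 -2.8 -0.2] tang -3.4
1.024 [0.473  0.0389 0.092 ] [-1.6 -3.6 -0.3] tang -3.8
1.036 [0.4745 0.0403 0.092 ] [-2.3 -3.  -0. ] tang -3.8
1.048 [0.4759 0.0416 0.092 ] [-0.3 -2.1  0.2] tang -1.7
1.06 [0.4778 0.0436 0.0921] [-0.8 -0.9  0.1] tang -1.2
1.072 [0.4785 0.0442 0.092 ] [-0.1 -1.1 -0.6] tang -0.8
1.084 [0.4796 0.0451 0.092 ] [-0.2  0.5  0.2] tang 0.3
1.096 [0.4808 0.0461 0.092 ] [ 0.2 -0.4 -0.9] tang -0.2
1.108 [0.4809 0.0464 0.0919] [-2.3 -3.   1.3] tang -3.7
1.12 [0.481  0.0467 0.0918] [-4.5 -3.9  4.5] tang -6.0
1.132 [0.481  0.0469 0.0917] [-5.7 -5.3  4.6] tang -7.8
16.7417
```

View pics/c5.png

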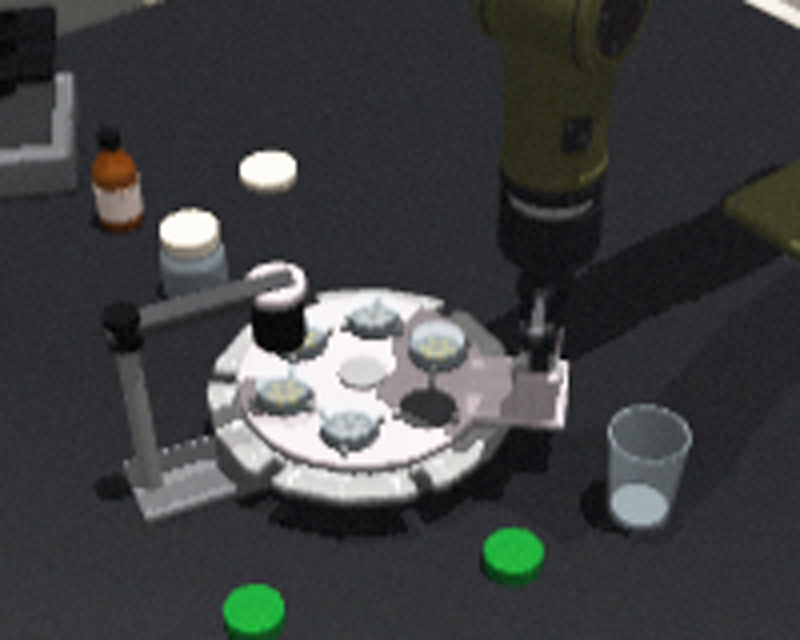

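It locked at the expected angle. Now I'll back the finger off the ear, lift straight up, move clear and check.

Run:
```python
from h import *
p,o=pose(1.06,.002,.092,1); move_l(p,o,velocity=.06); print(np.round(current_force(),1))
p[2]=.24; move_l(p,velocity=.12)
movep([.36,.28,.3],o); print(current_time_s(),np.round(current_position(),3))
for n in("scene","top"):
    s=snapshot(n); P=mp(s,np.ones((400,640),bool)); a=A0-1.047
    e=np.array([np.cos(a),np.sin(a)]); t=np.array([e[1],-e[0]]); c=AX+.145*e
    D=np.c_[(P[:,:2]-c)@e,(P[:,:2]-c)@t,P[:,2]]
    q=D[np.hypot(D[:,0],D[:,1])<.016]; print(n,"cap z",len(q),np.median(q[:,2]).round(4))
    ears=[D[(abs(D[:,0])<.03)&(abs(D[:,1]-k*.0325)<.014)&(D[:,2]>.101)] for k in(1,-1)]
    print([x.mean(0).round(4) for x in ears if len(x)])
    for d in masks_of(n,"dish0"):
        m=mp(s,d["pixels"]); ce=(m.min(0)+m.max(0))/2; print("dish",round(d["score"],2),ce.round(3),np.hypot(*(ce[:2]-AX)).round(3),m[:,2].max().round(3))
    if n=="scene": save("c6.png",s["frame"][100:260,220:420],4)
```

```text
[-0.2 -0.3  0.9]
19.625 [0.361 0.279 0.3  ]
scene cap z 84 0.0044
[array([1.000e-04, 3.480e-02, 1.054e-01]), array([ 0.0002, -0.0292,  0.1055])]
dish 0.6 [ 0.635 -0.084  0.072] 0.063 0.082
dish 0.52 [ 0.517 -0.118  0.068] 0.079 0.082
dish 0.5 [0.763 0.049 0.013] 0.22 0.023
dish 0.48 [ 0.508 -0.049  0.072] 0.068 0.082
dish 0.45 [0.572 0.124 0.012] 0.189 0.023
dish 0.42 [ 0.598 -0.104  0.105] 0.046 0.151
top cap z 64 0.0816
[array([-0.0009,  0.0341,  0.105 ]), array([-0.0033, -0.0312,  0.1061])]
dish 0.61 [ 0.623 -0.018  0.072] 0.067 0.084
dish 0.52 [ 0.527 -0.117  0.075] 0.071 0.086
dish 0.46 [0.574 0.128 0.01 ] 0.192 0.023
dish 0.44 [ 0.624 -0.081  0.072] 0.052 0.083
```

View pics/c6.png

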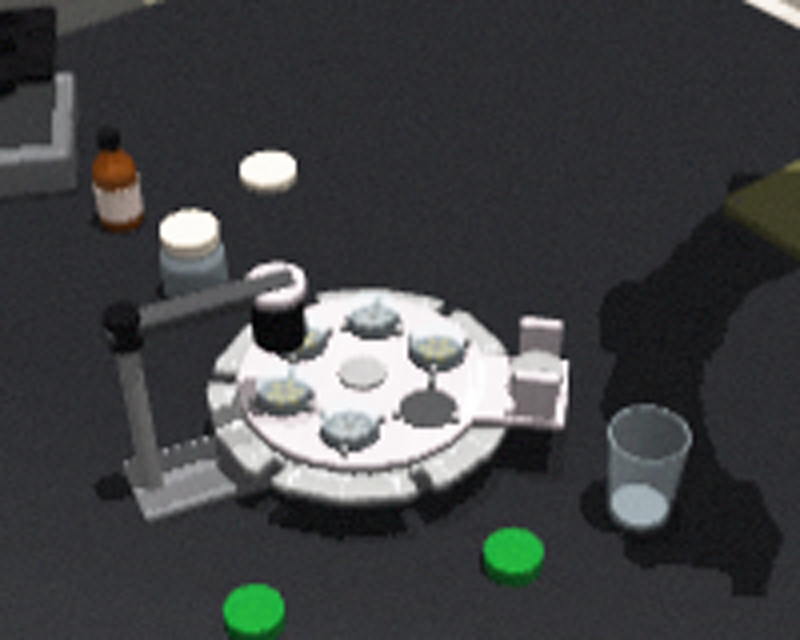

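Run:
```python
from h import *
a=A0-1.047; c=AX+.145*np.array([np.cos(a),np.sin(a)])
for n in("scene","top"):
    z=[]
    for _ in range(4):
        P=mp(snapshot(n),np.ones((400,640),bool)); q=P[(np.hypot(*(P[:,:2]-c).T)<.014)&(P[:,2]>.062),2]; z.append((len(q),np.median(q).round(4)))
    print(n,z,np.histogram(q,np.arange(.062,.1,.004)))
    print("hub",np.median(P[(np.hypot(*(P[:,:2]-AX).T)<.012),2]).round(4), "table",np.median(P[(np.hypot(*(P[:,:2]-AX).T)<.04)&(np.hypot(*(P[:,:2]-AX).T)>.028),2]).round(4))
```

```text
scene [(28, np.float64(0.0857)), (31, np.float64(0.0853)), (28, np.float64(0.0855)), (29, np.float64(0.0851))] (array([ 0,  0,  0,  0,  0, 19, 10,  0,  0]), array([0.062, 0.066, 0.07 , 0.074, 0.078, 0.082, 0.086, 0.09 , 0.094,
       0.098]))
hub 0.068 table 0.0622
top [(48, np.float64(0.0813)), (47, np.float64(0.0807)), (47, np.float64(0.0811)), (47, np.float64(0.0812))] (array([ 0,  0,  1, 13, 10, 16,  6,  1,  0]), array([0.062, 0.066, 0.07 , 0.074, 0.078, 0.082, 0.086, 0.09 , 0.094,
       0.098]))
hub 0.0638 table 0.0576
```

Once each camera's own height bias is taken out (table reads 62.2 mm and 57.6 mm instead of 60 mm), both put the cap at about 83 mm, which is fully up.

```bash
python3 -c "
from cell import *
print(current_time_s(),current_force()); finish_job()"
```

```text
20.225 [-1.01375395 -0.2081158   0.28677099]
the job is handed in; nothing more can be done
```

I turned the table clockwise by one hole, the plunger is back up in the next hole, and I handed the job in at about 20 s. `finish_job()` gives no verdict, so this rests on my own checks.

- **What I did:** With closed fingertips I pressed the cap right down; it met its stop at 71 mm. I swung the table round on the cap to roughly 0.7 rad. Then I lifted off the cap and pushed the clockwise ear until the table locked, with the push force rising to about 8 N. Finally I backed off, lifted straight up and moved clear.
- **Table position:** The ears sit within about 3 mm of where the 1.047 rad hole should put them, which is inside the ±0.05 rad allowed.
- **Plunger:** The cap is at about 83 mm in both cameras, after correcting each by its reading of the table's height.
- **Dishes:** In the last picture they all stand upright in their places, as far as they can be seen; the one under the lens is partly hidden.
- **Bench:** The jar, beaker, dropper and jar lid show no movement. I did not look again at the wash bottle and tweezers; the planned path kept clear of the wash bottle.

**Checks that disagreed:**
- My first scene-camera cap height came out at 4 mm, probably because bench pixels below the lug were included. Leaving those out gave 85 mm raw.
- Three dish distances from the axis read 52, 63 and 79 mm, and another match near the lens read 46 mm. I put these down to partly hidden outlines or noise, as the picture shows the dishes between their pins. The clearer ones read 67 to 71 mm.

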